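# Lay the round-ended hair slides into the tray the same way round

## Task

Put the two loose round-ended steel hair slides away in the top tier of the white tray, one in each of its two empty compartments. Lay each flat and straight along its compartment with the round end to the tray's high back wall, the same way round as the slide in the middle compartment, and leave that one as it lies.

Things in the scene. Friction and masses are not known exactly. Their poses are not given: they have to be found in the camera images.
- tray: white fixed three-tier tray, 112 (x) by 224 mm (y). Origin: underside centre; x to its back, y left, z up; yaw within 20 deg. Top tier floor 80 mm up; walls above it: front (robot side) 10, sides 12, back 26, 4 thick; two dividers along x, 10 high, 3 thick. Compartments 104 long (x -52 to 52), 70 wide, centred at y 73 (empty), 0 (slide_c), -73 (empty). Slide centred: round end at x 24.
- slide_a: loose steel hair slide flat on the ledge, any yaw: a round disc end 26 mm across and a straight bar 12 mm wide; 75 mm long, 8 mm thick, 18 to 35 g. Origin: underside, centre of the round end; x points away from the bar, which reaches 62 mm along -x; z up. To be put away. (A straight steel slide with no round end is a bystander.)
- slide_b: loose steel hair slide flat on the ledge, any yaw: a round disc end 26 mm across and a straight bar 12 mm wide; 75 mm long, 8 mm thick, 18 to 35 g. Origin: underside, centre of the round end; x points away from the bar, which reaches 62 mm along -x; z up. To be put away; the same as slide_a, either goes in either empty compartment.
- slide_c: a third slide of the same shape and size and the same axes, already lying in the tray's middle compartment with its round end to the back wall; the pattern to follow, to be left alone.
Things that resemble listed ones, but are neither listed nor needed, are in the scene too. Leave any brown look-alike of the slide_a alone.

How it is judged:
By the outcome, as a careful person would: the job done as asked, in the order asked, and still so for the second after the job is handed in, with the robot touching nothing.
It also fails if it takes over 64 s, if anything falls off the work surface, if the arm or the gripper's body presses on something with over 40 N, if the wrist force passes 120 N, or if a joint passes its speed limit or range.

## Robot

A 6-joint arm with a two-finger parallel gripper is mounted at the origin on the work surface. World frame = base frame: x ahead of the robot, y to its left, z up, the work surface at z = 0. Lengths are in mm, angles in rad, forces in N, time in s.
With the tool pointing down it reaches from about 275 to 750 mm from the base axis. Payload 10.2 kg.
Tool frame: the origin (TCP) lies between the finger pads; the fingertips stand 22 mm ahead of it and the grasp point (between the pads) lies 3 mm ahead of it (ctrl.nose_length is the distance from the TCP to the fingertips, in mm); y points along the fingers, z is the direction in which the jaws open and shut, and the axes are right-handed (so a half turn about y gives the same grasp; the last joint's range is limited). The gripper opens to 85 mm and grips with 20 to 120 N. Pads are 22 mm wide; open, the fingers measure 114 mm over their backs; the gripper's body (76 mm by 85 mm) begins 54 mm behind the grasp point. The pads swing forward as they close: fully open they stand 13 mm farther back than shut.
Start: joints at [0.917, 0.313, 1.498, -0, 1.331, -0.223], TCP at [219.252, 477.032, 253.294] pointing down, gripper open.
Joint ranges: [-2.94, 2.94], [-0.97, 2.17], [0.19, 2.56], [-1.23, 4.37], [0.02, 3.11], [-2.88, 2.88]. Speed limits (rad/s): [2.39, 2.39, 3.01, 3.14, 3.14, 3.14].

## Interface

Orientations are given as a unit quaternion [w, x, y, z].
In Python, from rig import ctrl, eyes, models gives the robot as it stands.
- The arm moves only by the shell command python3 -m crank 'ROWS' [FORCE]. ROWS is JSON, a list of rows, each an object with "dp": the shift along the tool's x, y, z in mm, a list of three; "roll": the turn about the tool's y in rad; "gripper": the closure in counts, from 0 (fully open) to 255 (shut). A call has 1 to 10 rows; each row is the pose to reach, as a shift and turn from the pose commanded when the call began, along the tool's axes at that moment; what a row does not reach only later rows make up. A row lasts 1/12 s, in which the tool goes at most 41.7 mm and 7.16 degrees, less where a joint would pass 70% of its speed; a pose out of reach is approached as far as the arm can. A call with a gripper value outside its range is refused whole. The fingers move at their own pace and stop on an object; FORCE is the grip in N (left out, the last holds). Time passes only in rows, so rows that repeat a pose let the fingers close. It gives the time, the measured TCP pose, the force and the opening at its end, in the units of the state.
- ctrl.sense(): the state, without advancing time (a new reading comes with each control period).
- eyes.capture(name): name is "side" or "top"; returns a dict with "color" (400x640x3 uint8, red, green, blue), "fx", "fy", "cx", "cy" (pixels), "R" (3x3) and "t" (3): a world point X has camera coordinates R X + t. Camera axes: x right, y down, z forward; pixel columns grow to the right and rows downward; lengths in mm; the calibration is good to about 2 mm. A picture is of the moment at which its call begins. There is no depth.
- ctrl.finish_job(): hands the job in, once; it reports no verdict.
Trained networks look in a picture, given as the dict that the camera call returned (one of the last four; its "shot" number tells which), for a name from the list of things; names that differ only in an ending like _2 or _b are one class to them, and where a whole thing is asked for, a point or a joint stands for the part that bears it (a point fixed in the world has none). Each returns a list of dicts, best first, with "confidence" (0 to 1); they miss things now and then, are a little off and sometimes report something else, mostly with a low value. They report only what shows in the picture. A call takes as long as a camera call. They do not tell look-alikes from the thing itself.
- models.spot_in(picture, label): "extent" ([centre column, centre row, width, height] in pixels, round what is visible of it).
- models.spot_point(picture, label): "centre" ([column, row] in pixels: a listed point, or the origin of a listed thing).
The state is a dict: "time_s": time; "joints": joint angles; "dq": joint speeds; "tau": joint torques, N m; "eef_pos": TCP position; "ee_rot": TCP orientation; "force": force on the tool from outside, world axes, zero at the start; "wrist_torque": the same for the moment, N m; "grip_width": opening from 0.0 (shut) to 1.0 (fully open).
Only numpy, scipy, OpenCV 4.12 (cv2) and the standard library are available. Lean on these libraries where they do the work, as an engineer would, in place of code of your own. Each camera call takes 0.05 s, during which the arm holds its last target. There are 200 camera calls.

## Working session

There is one attempt and no reset: what is moved stays moved. The work goes in short steps, Python scripts to look and compute and a shell command to move; the robot and the scene stay as the last step left them, time stands still between calls to the robot, and variables do not carry over. Pictures are saved under pics/ and viewed, about 8 in all and at most 12, crops included, and the job is handed in when it is done.

```bash
mkdir -p pics; ls
python3 - <<'E'
from rig import ctrl,eyes,models
import cv2
s=ctrl.sense();print({k:s[k] for k in('time_s','eef_pos','ee_rot','force','grip_width')},ctrl.nose_length)
for n in('top','side'):
    p=eyes.capture(n);cv2.imwrite(f'pics/{n}0.png',p['color'][:,:,::-1])
    print(n,p['fx'],p['cx'],p['cy'],p['R'],p['t'])
    for l in('slide_a','tray'):
        print(l,[(d['centre'],round(d['confidence'],2)) for d in models.spot_point(p,l)],[(d['extent'],round(d['confidence'],2)) for d in models.spot_in(p,l)])
E
```

```text
pics
{'time_s': 0.0, 'eef_pos': array([219.10661857, 476.85087713, 252.74249116]), 'ee_rot': array([-0.69035585,  0.69117824, -0.15131658,  0.15094612]), 'force': array([ 0.03419981, -0.90343519,  0.29337933]), 'grip_width': 0.9994099672958432} 22.0
top 430.00524027943055 319.3674951367711 195.6325450713001 [[-0.01374966 -0.999863    0.00921551]
 [-0.99430085  0.01269756 -0.10585173]
 [ 0.10572021 -0.01061842 -0.99433922]] [-74.18852757 522.74063508 855.35073282]
slide_a [([170.3, 173.8], 0.88), ([333.0, 224.5], 0.81), ([459.6, 156.9], 0.78), ([433.6, 204.9], 0.63)] [([166.6, 187.5, 23.6, 37.8], 0.62), ([426.9, 200.1, 31.9, 21.1], 0.57), ([460.6, 168.1, 16.6, 37.3], 0.57), ([325.5, 226.2, 31.0, 17.2], 0.49)]
tray [([178.9, 195.2], 0.77)] []
side 495.77894510943577 322.98631286049397 191.6741187407815 [[ 0.97612563 -0.21701028  0.00923503]
 [-0.12144393 -0.58052541 -0.80513454]
 [ 0.18008364  0.78479092 -0.59302031]] [-523.61451613   70.77978279 1116.45040563]
slide_a [([407.7, 312.4], 0.58), ([343.5, 296.2], 0.57), ([313.8, 123.2], 0.52), ([305.1, 227.0], 0.45)] [([390.9, 308.6, 37.5, 13.4], 0.92), ([342.8, 284.4, 12.2, 27.4], 0.66), ([305.4, 121.6, 27.0, 8.8], 0.53), ([300.1, 221.7, 18.8, 22.0], 0.5)]
tray [([306.1, 148.7], 0.92)] []
```

Run:
```python
import cv2
a=cv2.imread('pics/top0.png')[90:290,100:500];cv2.imwrite('pics/top0c.png',cv2.resize(a,(800,400),interpolation=cv2.INTER_CUBIC))
```

```text
(no output)
```

View pics/top0c.png

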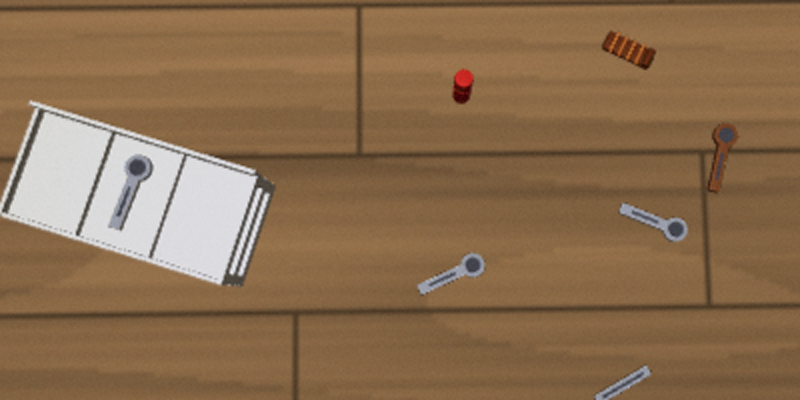

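View pics/side0.png

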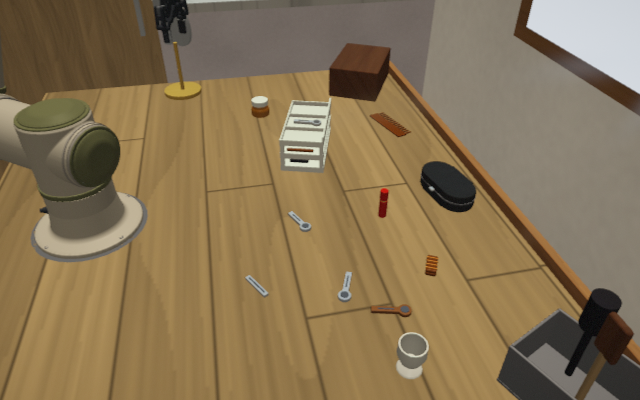

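```bash
cat > h.py <<'E'
import numpy as np,cv2
from rig import ctrl,eyes,models
def ray(p,uv,z):
    d=p['R'].T@np.array([(uv[0]-p['cx'])/p['fx'],(uv[1]-p['cy'])/p['fy'],1]);c=-p['R'].T@p['t']
    return c+d*(z-c[2])/d[2]
def proj(p,X):
    q=np.atleast_2d(X)@p['R'].T+p['t'];return np.c_[p['fx']*q[:,0]/q[:,2]+p['cx'],p['fy']*q[:,1]/q[:,2]+p['cy']]
E
python3 - <<'E'
from h import *
p=eyes.capture('top');a=p['color'][:,:,::-1].copy()
hsv=cv2.cvtColor(a,cv2.COLOR_BGR2HSV)
m=((hsv[:,:,1]<75)).astype(np.uint8)
n,l,st,c=cv2.connectedComponentsWithStats(m)
for i in range(1,n):
    if 100<st[i,4]<1500:
        ys,xs=np.where(l==i);W=np.array([ray(p,(x,y),8)[:2] for x,y in zip(xs,ys)])
        mu=W.mean(0);u=np.linalg.svd(W-mu,full_matrices=False)[2][0];t=(W-mu)@u
        if abs(t.max())<abs(t.min()):pass
        else:u=-u;t=-t   # round end is nearer the centroid: u toward round end
        print(st[i],'centroid',mu.round(1),'L',(t.max()-t.min()).round(1),'round c',(mu+u*(t.max()-13)).round(1),'yaw',np.arctan2(u[1],u[0]).round(3),'area',st[i,4])
s=cv2.resize(a[130:240,98:248],None,fx=5.3,fy=5.3,interpolation=cv2.INTER_CUBIC);cv2.imwrite('pics/tray.png',s)
E
```

```text
[505 156  36  27 712] centroid [ 574.5 -514.7] L 79.0 round c [ 582.2 -539.2] yaw -1.268 area 712
[409 191  35  20 270] centroid [ 510.1 -309.9] L 74.9 round c [ 502.3 -328.3] yaw -1.975 area 270
[309 216  34  22 271] centroid [459.5 -96.6] L 74.7 round c [ 467.7 -114.6] yaw -1.144 area 271
[ 37 229  30  26 594] centroid [435.1 473.7] L 59.9 round c [435.3 490.4] yaw 1.556 area 594
[397 273  29  20 180] centroid [ 341.9 -267.1] L 64.1 round c [ 332.8 -250.6] yaw 2.073 area 180
```

View pics/tray.png

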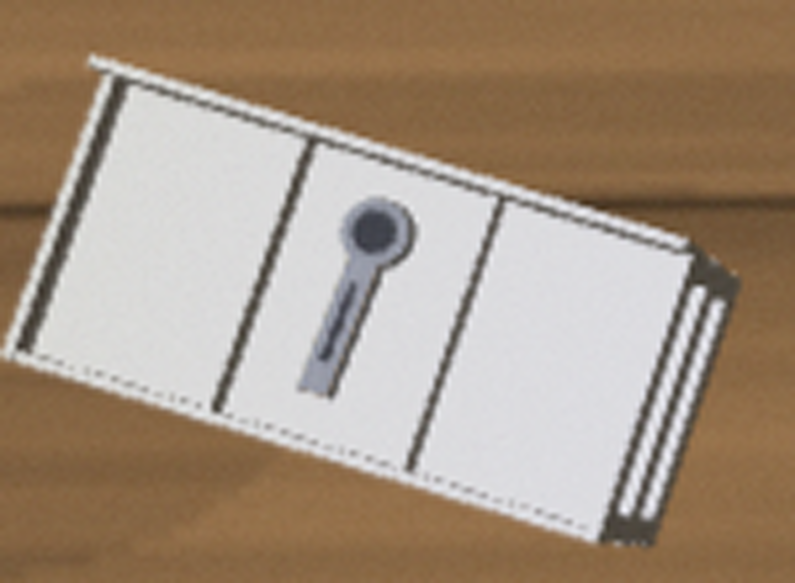

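Run:
```python
from h import *
from scipy.optimize import least_squares
p=eyes.capture('top');q=eyes.capture('side')
L=np.array([[56,112,106],[56,-112,106],[-56,112,91],[-56,-112,91]],float)
P=np.array([[92,58],[692,238],[5,355],[601,543]])/5.3+[98,130]-.4
def T(v,X):
    c,s=np.cos(v[2]),np.sin(v[2]);X=np.atleast_2d(X)
    return np.c_[v[0]+c*X[:,0]-s*X[:,1],v[1]+s*X[:,0]+c*X[:,1],X[:,2]]
r=least_squares(lambda v:(proj(p,T(v,L))-P).ravel(),[500,240,-.2]);v=r.x
print(v,r.fun.round(1))
for n,y in(('L',73),('C',0),('R',-73)):print(n,T(v,[24,y,80]).round(1),'bar tip',T(v,[-38,y,80]).round(1))
# slide_c
cc=(np.array([377,228])/5.3+[98,130]-.4);tt=(np.array([317,393])/5.3+[98,130]-.4)
a=ray(p,cc,88);b=ray(p,tt,88);print('slide_c',a,b,np.arctan2(*(a-b)[[1,0]]))
c=[(o['centre'],T([0,0,0],[0,0,0])) for o in models.spot_point(q,'slide_a')]
for o in models.spot_point(q,'slide_a'):print('side',o['centre'],ray(q,o['centre'],8).round(0),ray(q,o['centre'],88).round(0))
print('tray side pred',proj(q,T(v,L)).round(0).tolist())
im=q['color'][:,:,::-1][80:330,240:440].copy()
cv2.imwrite('pics/side1.png',cv2.resize(im,None,fx=2.4,fy=2.4,interpolation=cv2.INTER_CUBIC))
s=ctrl.sense()
from scipy.spatial.transform import Rotation as R
w=s['ee_rot'];print(R.from_quat([w[1],w[2],w[3],w[0]]).as_matrix().round(3))
```

```text
[ 5.36420712e+02  2.14635242e+02 -3.11333203e-01] [ 0.3 -0.5 -0.2  0.1  0.1  0.6 -0.2 -0.1]
L [[581.6 276.8  80. ]] bar tip [[522.6 295.8  80. ]]
C [[559.3 207.3  80. ]] bar tip [[500.2 226.3  80. ]]
R [[536.9 137.8  80. ]] bar tip [[477.9 156.8  80. ]]
slide_c [563.44242515 207.98283716  88.        ] [503.73600563 228.07403472  88.        ] -0.32459765212845054
side [405.9, 311.2] [ 605. -394.    8.] [ 573. -456.   88.]
side [308.6, 227.3] [ 476. -125.    8.] [ 458. -217.   88.]
side [314.9, 124.1] [586. 336.   8.] [556. 192.  88.]
side [342.0, 296.9] [ 498. -336.    8.] [ 478. -405.   88.]
tray side pred [[330.0, 97.0], [323.0, 137.0], [291.0, 100.0], [278.0, 140.0]]
[[ 0.909  0.     0.418]
 [-0.418 -0.     0.909]
 [ 0.    -1.    -0.   ]]
```

View pics/side1.png

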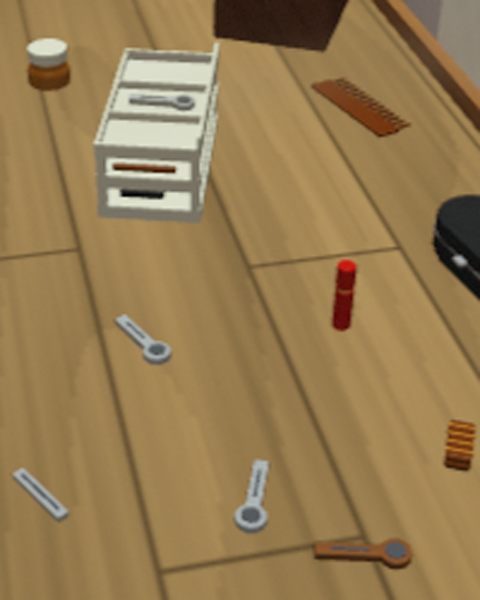

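```bash
cat >> h.py <<'E'
from scipy.spatial.transform import Rotation as Ro
def go(x,y,z,yaw):
    s=ctrl.sense();w=s['ee_rot'];M=Ro.from_quat([w[1],w[2],w[3],w[0]]).as_matrix()
    d=M.T@(np.array([x,y,z])-s['eef_pos']);cur=np.arctan2(M[1,0],M[0,0])
    print('dp',d.round(1),'roll',round(cur-yaw,3),'from',s['eef_pos'].round(1),'yaw',round(cur,3),'grip',round(s['grip_width'],3),'F',s['force'].round(1),'t',round(s['time_s'],2))
E
python3 -c "
from h import *
go(457.3,-91.8,150,-1.144)"
```

```text
dp [ 453.8  103.3 -417.4] roll 0.713 from [219.3 477.  253.3] yaw -0.431 grip 1.0 F [-0.5 -0.2  0.3] t 0.75
```

Candidates (top image): steel with a round end at (336,222) and (438,204), which I choose. Brown look-alike at (462,157), straight slide at (411,281) and slide_c in the tray at (167,173) are left alone. The crops confirm the choice.

```bash
python3 -m crank '[{"dp":[227,0,-209],"roll":0.36,"gripper":150},{"dp":[227,0,-209],"roll":0.36,"gripper":150},{"dp":[454,50,-417],"roll":0.713,"gripper":150},{"dp":[454,50,-417],"roll":0.713,"gripper":150},{"dp":[454,50,-417],"roll":0.713,"gripper":150},{"dp":[454,50,-417],"roll":0.713,"gripper":150},{"dp":[454,103,-417],"roll":0.713,"gripper":150},{"dp":[454,103,-417],"roll":0.713,"gripper":150},{"dp":[454,103,-417],"roll":0.713,"gripper":150},{"dp":[454,103,-417],"roll":0.713,"gripper":150}]' 30
python3 -c "
from h import *
print(ctrl.nose_length);go(457.3,-91.8,100,-1.144)"
```

```text
time_s: 1.58
eef_pos: [378.6, 95.6, 199.0]
ee_rot: [0.595, -0.594, 0.382, -0.383]
force: [1.1, 0.2, -0.2]
grip_width: 0.409
22.0
dp [203.1  99.1  -6.1] roll 0.0 from [378.6  95.6 199. ] yaw -1.144 grip 0.409 F [ 1.1  0.2 -0.2] t 1.58
```

```bash
python3 -m crank '[{"dp":[203,99,-6],"roll":0,"gripper":150},{"dp":[203,99,-6],"roll":0,"gripper":150},{"dp":[203,99,-6],"roll":0,"gripper":150},{"dp":[203,99,-6],"roll":0,"gripper":150},{"dp":[203,99,-6],"roll":0,"gripper":150},{"dp":[203,99,-6],"roll":0,"gripper":150},{"dp":[203,99,-6],"roll":0,"gripper":150},{"dp":[203,99,-6],"roll":0,"gripper":150},{"dp":[203,99,-6],"roll":0,"gripper":150},{"dp":[203,99,-6],"roll":0,"gripper":150}]' 30
python3 - <<'E'
from h import *
go(457.3,-91.8,26,-1.144)
q=eyes.capture('side');t=eyes.capture('top')
X=[457.3,-91.8,8];u=proj(q,X)[0].astype(int);v=proj(t,X)[0].astype(int)
f=lambda p,c:cv2.resize(p['color'][c[1]-45:c[1]+45,c[0]-45:c[0]+45,::-1],(400,400),interpolation=cv2.INTER_CUBIC)
cv2.imwrite('pics/a1.png',np.hstack([f(q,u),f(t,v)]))
E
```

```text
time_s: 2.42
eef_pos: [456.9, -88.6, 100.9]
ee_rot: [0.595, -0.595, 0.382, -0.383]
force: [0.3, -0.1, -0.2]
grip_width: 0.412
dp [ 3.  74.9 -1. ] roll 0.002 from [456.9 -88.6 100.9] yaw -1.142 grip 0.412 F [ 0.3 -0.1 -0.2] t 2.42
```

View pics/a1.png

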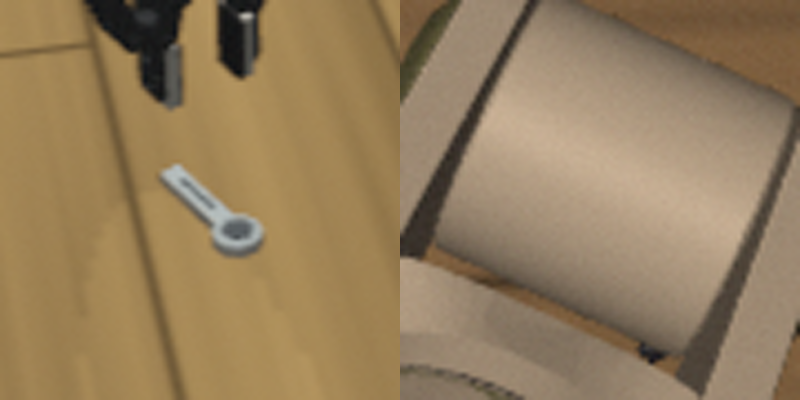

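The slide lies below the open fingers (side crop: bar at (195,195), disc at (237,233)), and the jaws straddle its bar line. Going down.

```bash
python3 -m crank '[{"dp":[2,40,-1],"roll":0,"gripper":150},{"dp":[2,65,-1],"roll":0,"gripper":150},{"dp":[2,75,-1],"roll":0,"gripper":150},{"dp":[2,75,-1],"roll":0,"gripper":150},{"dp":[2,75,-1],"roll":0,"gripper":150}]' 30
python3 - <<'E'
from h import *
go(457.3,-91.8,24.5,-1.144)
q=eyes.capture('side')
u=proj(q,[457.3,-91.8,8])[0].astype(int)
cv2.imwrite('pics/a2.png',cv2.resize(q['color'][u[1]-45:u[1]+45,u[0]-45:u[0]+45,::-1],(400,400),interpolation=cv2.INTER_CUBIC))
E
```

```text
time_s: 2.93
eef_pos: [457.2, -91.8, 25.9]
ee_rot: [0.595, -0.595, 0.382, -0.383]
force: [1.0, 0.2, 0.3]
grip_width: 0.408
dp [0.1 1.4 0. ] roll 0.001 from [457.2 -91.8  25.9] yaw -1.143 grip 0.408 F [1.  0.2 0.3] t 2.93
```

View pics/a2.png

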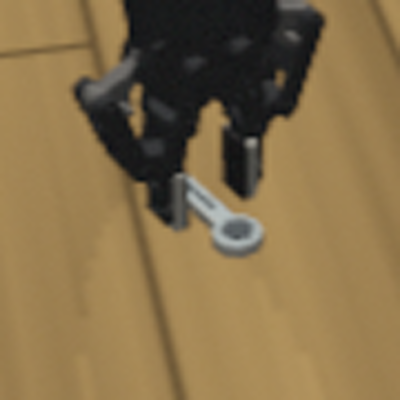

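The fingers straddle the bar next to the disc (disc at (237,233)). Closing, with 1 mm more depth.

```bash
python3 -m crank '[{"dp":[0,1,0],"roll":0,"gripper":255},{"dp":[0,1,0],"roll":0,"gripper":255},{"dp":[0,1,0],"roll":0,"gripper":255},{"dp":[0,1,0],"roll":0,"gripper":255},{"dp":[0,1,0],"roll":0,"gripper":255},{"dp":[0,1,0],"roll":0,"gripper":255},{"dp":[0,1,0],"roll":0,"gripper":255},{"dp":[0,1,0],"roll":0,"gripper":255},{"dp":[0,-60,0],"roll":0,"gripper":255},{"dp":[0,-120,0],"roll":0,"gripper":255}]' 40
python3 - <<'E'
from h import *
c,s=np.cos(-.315),np.sin(-.315)
x,y=536.4+c*-1-s*-73,214.6+s*-1+c*-73
print(x,y);go(x,y,170,-.315)
E
```

```text
time_s: 3.82
eef_pos: [455.8, -91.4, 107.6]
ee_rot: [-0.594, 0.595, -0.384, 0.381]
force: [1.1, 0.2, 0.9]
grip_width: 0.123
512.8326012214709 145.5016808105017
dp [-192.2  -62.1  149.9] roll -0.829 from [455.8 -91.4 107.6] yaw -1.144 grip 0.123 F [1.1 0.2 0.9] t 3.82
```

```bash
python3 -m crank '[{"dp":[-40,-62,30],"roll":-0.2,"gripper":255},{"dp":[-40,-62,30],"roll":-0.2,"gripper":255},{"dp":[-192,-62,150],"roll":-0.829,"gripper":255},{"dp":[-192,-62,150],"roll":-0.829,"gripper":255},{"dp":[-192,-62,150],"roll":-0.829,"gripper":255},{"dp":[-192,-62,150],"roll":-0.829,"gripper":255},{"dp":[-192,-62,150],"roll":-0.829,"gripper":255},{"dp":[-192,-62,150],"roll":-0.829,"gripper":255},{"dp":[-192,-62,150],"roll":-0.829,"gripper":255},{"dp":[-192,-62,150],"roll":-0.829,"gripper":255}]' 40
python3 -m crank '[{"dp":[0,0,0],"roll":0,"gripper":255},{"dp":[0,0,0],"roll":0,"gripper":255}]'
python3 - <<'E'
from h import *
go(512.8,145.5,120,-.315)
q=eyes.capture('side');u=proj(q,[512,145,130])[0].astype(int)
cv2.imwrite('pics/a3.png',cv2.resize(q['color'][u[1]-45:u[1]+75,u[0]-60:u[0]+60,::-1],(500,500),interpolation=cv2.INTER_CUBIC))
E
```

```text
time_s: 4.65
eef_pos: [513.7, 144.6, 169.7]
ee_rot: [-0.698, 0.698, -0.111, 0.111]
force: [-0.0, 0.1, -0.3]
grip_width: 0.121
time_s: 4.82
eef_pos: [513.9, 144.0, 169.7]
ee_rot: [-0.698, 0.698, -0.112, 0.112]
force: [-0.2, 0.4, -0.1]
grip_width: 0.121
dp [-1.5 49.7  1.1] roll -0.002 from [513.9 144.  169.7] yaw -0.317 grip 0.121 F [-0.2  0.4 -0.1] t 4.82
```

View pics/a3.png

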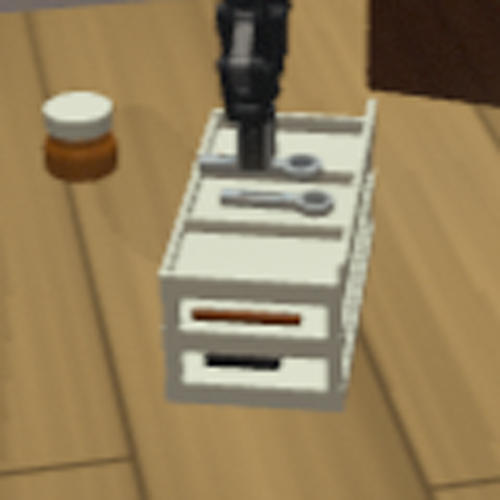

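The slide is held level, disc toward the back wall, parallel to slide_c. Lowering it.

```bash
python3 -m crank '[{"dp":[-1.5,35,1],"roll":0,"gripper":255},{"dp":[-1.5,50,1],"roll":0,"gripper":255},{"dp":[-1.5,56,1],"roll":0,"gripper":255},{"dp":[-1.5,60,1],"roll":0,"gripper":255},{"dp":[-1.5,62,1],"roll":0,"gripper":255},{"dp":[-1.5,63.5,1],"roll":0,"gripper":255},{"dp":[-1.5,63.5,1],"roll":0,"gripper":255},{"dp":[-1.5,63.5,1],"roll":0,"gripper":255}]'
python3 - <<'E'
from h import *
go(512.8,145.5,105,-.315)
E
```

```text
time_s: 5.53
eef_pos: [513.1, 146.4, 106.7]
ee_rot: [0.698, -0.698, 0.11, -0.111]
force: [-1.0, 0.5, -0.6]
grip_width: 0.123
dp [ 0.   1.7 -1. ] roll 0.0 from [513.1 146.4 106.7] yaw -0.315 grip 0.123 F [-1.   0.5 -0.6] t 5.53
```

```bash
python3 -m crank '[{"dp":[0,0.8,0],"roll":0,"gripper":255},{"dp":[0,1.5,0],"roll":0,"gripper":255},{"dp":[0,1.5,0],"roll":0,"gripper":255}]'
python3 -m crank '[{"dp":[0,0,0],"roll":0,"gripper":210},{"dp":[0,0,0],"roll":0,"gripper":195},{"dp":[0,0,0],"roll":0,"gripper":180},{"dp":[0,0,0],"roll":0,"gripper":170},{"dp":[0,0,0],"roll":0,"gripper":170},{"dp":[0,-5,0],"roll":0,"gripper":170},{"dp":[0,-20,0],"roll":0,"gripper":170},{"dp":[0,-55,0],"roll":0,"gripper":170},{"dp":[0,-80,0],"roll":0,"gripper":170}]'
python3 - <<'E'
from h import *
go(512.1,-305.3,110,-1.975)
E
```

```text
time_s: 5.78
eef_pos: [513.0, 146.4, 105.3]
ee_rot: [0.698, -0.698, 0.11, -0.111]
force: [-2.4, -0.3, 6.2]
grip_width: 0.12
time_s: 6.53
eef_pos: [512.8, 146.4, 186.6]
ee_rot: [0.698, -0.698, 0.111, -0.111]
force: [0.8, 0.9, 0.9]
grip_width: 0.336
dp [ 139.1   76.6 -429.8] roll 1.66 from [512.8 146.4 186.6] yaw -0.315 grip 0.336 F [0.8 0.9 0.9] t 6.53
```

```bash
R='' ; python3 -m crank '[{"dp":[139,0,-430],"roll":1.2,"gripper":150},{"dp":[139,0,-430],"roll":1.2,"gripper":150},{"dp":[139,0,-430],"roll":1.2,"gripper":150},{"dp":[139,0,-430],"roll":1.2,"gripper":150},{"dp":[139,0,-430],"roll":1.2,"gripper":150},{"dp":[139,0,-430],"roll":1.2,"gripper":150},{"dp":[139,0,-430],"roll":1.2,"gripper":150},{"dp":[139,0,-430],"roll":1.2,"gripper":150},{"dp":[139,0,-430],"roll":1.2,"gripper":150},{"dp":[139,0,-430],"roll":1.2,"gripper":150}]'
python3 - <<'E'
from h import *
go(512.1,-305.3,60,-1.975)
p=eyes.capture('top');cv2.imwrite('pics/t2.png',cv2.resize(p['color'][130:240,98:248,::-1],None,fx=5.3,fy=5.3,interpolation=cv2.INTER_CUBIC))
E
```

```text
time_s: 7.37
eef_pos: [511.4, -272.4, 184.9]
ee_rot: [0.512, -0.512, 0.487, -0.488]
force: [0.9, 0.2, 0.4]
grip_width: 0.411
dp [ 32.9 124.9  -1. ] roll 0.454 from [ 511.4 -272.4  184.9] yaw -1.521 grip 0.411 F [0.9 0.2 0.4] t 7.37
```

View pics/t2.png

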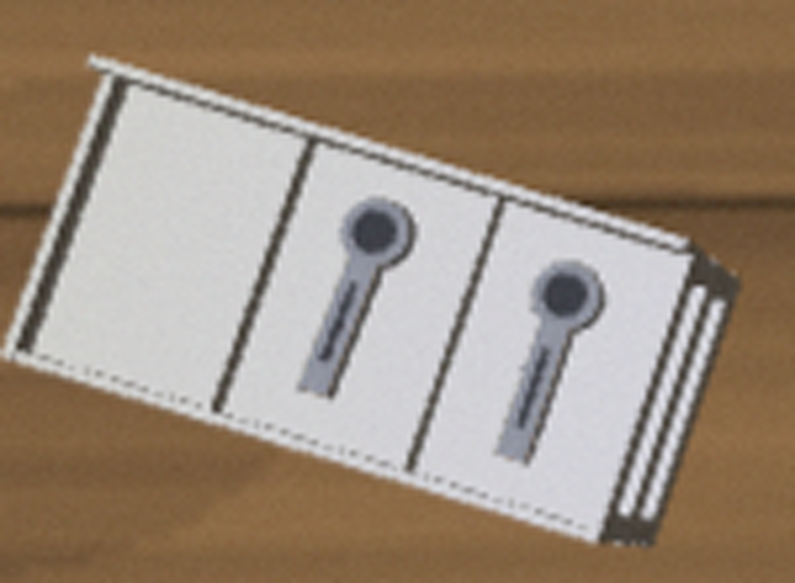

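First slide lies well: disc (565,294), bar tip (514,460), parallel to the dividers within ~2°. On to the second.

```bash
python3 -m crank '[{"dp":[33,30,-1],"roll":0.454,"gripper":150},{"dp":[33,60,-1],"roll":0.454,"gripper":150},{"dp":[33,90,-1],"roll":0.454,"gripper":150},{"dp":[33,110,-1],"roll":0.454,"gripper":150},{"dp":[33,125,-1],"roll":0.454,"gripper":150},{"dp":[33,125,-1],"roll":0.454,"gripper":150}]'
python3 - <<'E'
from h import *
go(512.1,-305.3,25.5,-1.975)
q=eyes.capture('side')
u=proj(q,[512,-305,8])[0].astype(int)
cv2.imwrite('pics/b1.png',cv2.resize(q['color'][u[1]-45:u[1]+45,u[0]-45:u[0]+45,::-1],(400,400),interpolation=cv2.INTER_CUBIC))
E
```

```text
time_s: 7.92
eef_pos: [511.5, -302.2, 56.5]
ee_rot: [0.391, -0.392, 0.591, -0.587]
force: [-0.4, 0.2, -0.6]
grip_width: 0.412
dp [ 2.6 31.   1.9] roll 0.006 from [ 511.5 -302.2   56.5] yaw -1.969 grip 0.412 F [-0.4  0.2 -0.6] t 7.92
```

View pics/b1.png

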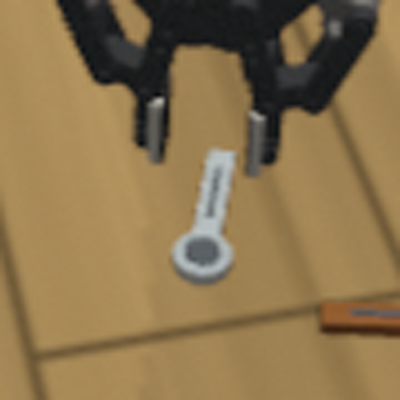

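The jaws span the bar (disc at (203,257), bar to (220,155)), clear of the brown one. Descending.

```bash
python3 -m crank '[{"dp":[2,15,1],"roll":0,"gripper":150},{"dp":[2,26,1],"roll":0,"gripper":150},{"dp":[2,26,1],"roll":0,"gripper":150},{"dp":[2,26,1],"roll":0,"gripper":150}]'
python3 - <<'E'
from h import *
go(512.1,-305.3,25,-1.975)
E
```

```text
time_s: 8.3
eef_pos: [512.9, -305.4, 33.9]
ee_rot: [0.391, -0.391, 0.589, -0.589]
force: [-0.5, -0.4, -0.1]
grip_width: 0.416
dp [ 0.2  8.9 -0.8] roll 0.006 from [ 512.9 -305.4   33.9] yaw -1.969 grip 0.416 F [-0.5 -0.4 -0.1] t 8.3
```

```bash
python3 -m crank '[{"dp":[0,5,-0.5],"roll":0.006,"gripper":150},{"dp":[0,9,-0.5],"roll":0.006,"gripper":150},{"dp":[0,9,-0.5],"roll":0.006,"gripper":255},{"dp":[0,9,-0.5],"roll":0.006,"gripper":255},{"dp":[0,9,-0.5],"roll":0.006,"gripper":255},{"dp":[0,9,-0.5],"roll":0.006,"gripper":255},{"dp":[0,9,-0.5],"roll":0.006,"gripper":255},{"dp":[0,9,-0.5],"roll":0.006,"gripper":255},{"dp":[0,9,-0.5],"roll":0.006,"gripper":255},{"dp":[0,9,-0.5],"roll":0.006,"gripper":255}]' 40
python3 -m crank '[{"dp":[0,-40,0],"roll":0,"gripper":255},{"dp":[0,-80,0],"roll":0,"gripper":255},{"dp":[0,-120,0],"roll":0,"gripper":255},{"dp":[0,-150,0],"roll":0,"gripper":255},{"dp":[0,-150,0],"roll":0,"gripper":255}]' 40
python3 - <<'E'
from h import *
c,s=np.cos(-.32),np.sin(-.32)
x,y=536.4+c*-1-s*73,214.6+s*-1+c*73
print(x,y);go(x,y,175,-.32)
E
```

```text
time_s: 9.13
eef_pos: [512.4, -305.3, 24.6]
ee_rot: [-0.39, 0.389, -0.59, 0.59]
force: [-0.0, -0.4, 1.9]
grip_width: 0.119
time_s: 9.55
eef_pos: [514.1, -306.7, 181.2]
ee_rot: [-0.391, 0.389, -0.586, 0.594]
force: [-0.1, -0.9, 0.4]
grip_width: 0.118
558.414123506894 284.2087520806343
dp [-560.8    2.2 -191.6] roll -1.655 from [ 514.1 -306.7  181.2] yaw -1.975 grip 0.118 F [-0.1 -0.9  0.4] t 9.55
```

```bash
python3 -m crank '[{"dp":[-280,0,-96],"roll":-1,"gripper":255},{"dp":[-280,0,-96],"roll":-1,"gripper":255},{"dp":[-280,0,-96],"roll":-1,"gripper":255},{"dp":[-280,0,-96],"roll":-1,"gripper":255},{"dp":[-280,0,-96],"roll":-1,"gripper":255},{"dp":[-280,0,-96],"roll":-1,"gripper":255},{"dp":[-280,0,-96],"roll":-1,"gripper":255},{"dp":[-280,0,-96],"roll":-1,"gripper":255},{"dp":[-280,0,-96],"roll":-1,"gripper":255}]'
python3 - <<'E'
from h import *
go(558.4,284.2,175,-.32)
E
```

```text
time_s: 10.3
eef_pos: [533.9, -7.8, 174.0]
ee_rot: [-0.626, 0.626, -0.329, 0.328]
force: [0.7, -1.1, -0.1]
grip_width: 0.119
dp [-226.4   -0.9  186. ] roll -0.647 from [533.9  -7.8 174. ] yaw -0.967 grip 0.119 F [ 0.7 -1.1 -0.1] t 10.3
```

```bash
python3 -m crank '[{"dp":[-226,-1,186],"roll":-0.647,"gripper":255},{"dp":[-226,-1,186],"roll":-0.647,"gripper":255},{"dp":[-226,-1,186],"roll":-0.647,"gripper":255},{"dp":[-226,-1,186],"roll":-0.647,"gripper":255},{"dp":[-226,-1,186],"roll":-0.647,"gripper":255},{"dp":[-226,-1,186],"roll":-0.647,"gripper":255},{"dp":[-226,-1,186],"roll":-0.647,"gripper":255},{"dp":[-226,-1,186],"roll":-0.647,"gripper":255},{"dp":[-226,-1,186],"roll":-0.647,"gripper":255},{"dp":[-226,-1,186],"roll":-0.647,"gripper":255}]'
python3 -m crank '[{"dp":[0,0,0],"roll":0,"gripper":255},{"dp":[0,0,0],"roll":0,"gripper":255}]'
python3 - <<'E'
from h import *
go(558.4,284.2,106.5,-.32)
q=eyes.capture('side');u=proj(q,[558,284,130])[0].astype(int);print(u)
cv2.imwrite('pics/b3.png',cv2.resize(q['color'][max(0,u[1]-45):u[1]+75,u[0]-60:u[0]+60,::-1],(500,500),interpolation=cv2.INTER_CUBIC))
E
```

```text
time_s: 11.13
eef_pos: [561.6, 280.0, 174.8]
ee_rot: [-0.697, 0.698, -0.117, 0.116]
force: [0.2, 0.2, 0.2]
grip_width: 0.12
time_s: 11.3
eef_pos: [561.7, 279.7, 175.5]
ee_rot: [-0.697, 0.698, -0.117, 0.116]
force: [-0.5, -0.6, -0.2]
grip_width: 0.122
dp [-4.6 69.   3.2] roll -0.011 from [561.7 279.7 175.5] yaw -0.331 grip 0.122 F [-0.5 -0.6 -0.2] t 11.3
[308  94]
```

View pics/b3.png

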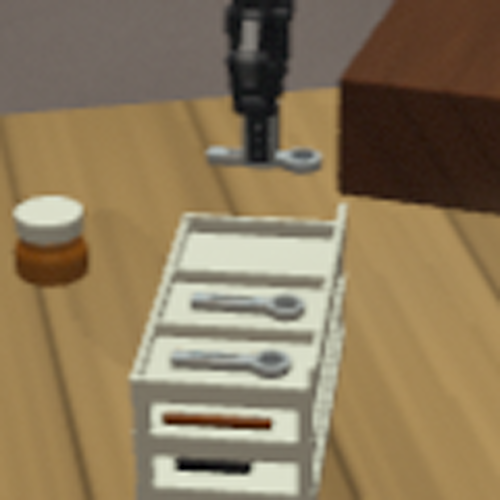

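Held level, disc toward the back. Lowering with the corrections.

```bash
python3 -m crank '[{"dp":[-4.6,25,3],"roll":-0.011,"gripper":255},{"dp":[-4.6,45,3],"roll":-0.011,"gripper":255},{"dp":[-4.6,60,3],"roll":-0.011,"gripper":255},{"dp":[-4.6,66,3],"roll":-0.011,"gripper":255},{"dp":[-4.6,68,3],"roll":-0.011,"gripper":255},{"dp":[-4.6,68,3],"roll":-0.011,"gripper":255},{"dp":[-4.6,68,3],"roll":-0.011,"gripper":255}]'
python3 - <<'E'
from h import *
go(558.4,284.2,105,-.32)
E
```

```text
time_s: 11.93
eef_pos: [558.5, 285.6, 108.6]
ee_rot: [0.698, -0.698, 0.111, -0.112]
force: [-0.0, 0.1, -0.2]
grip_width: 0.121
dp [ 0.4  3.6 -1.3] roll 0.003 from [558.5 285.6 108.6] yaw -0.317 grip 0.121 F [-0.   0.1 -0.2] t 11.93
```

```bash
python3 -m crank '[{"dp":[0,1.5,-1],"roll":0.003,"gripper":255},{"dp":[0,2.5,-1],"roll":0.003,"gripper":255},{"dp":[0,3.2,-1],"roll":0.003,"gripper":255},{"dp":[0,3.2,-1],"roll":0.003,"gripper":255}]'
```

```text
time_s: 12.27
eef_pos: [557.7, 284.7, 104.6]
ee_rot: [0.698, -0.698, 0.112, -0.113]
force: [0.1, -0.2, 1.5]
grip_width: 0.12
```

```bash
python3 -m crank '[{"dp":[0,0,0],"roll":0,"gripper":210},{"dp":[0,0,0],"roll":0,"gripper":195},{"dp":[0,0,0],"roll":0,"gripper":180},{"dp":[0,0,0],"roll":0,"gripper":170},{"dp":[0,0,0],"roll":0,"gripper":170},{"dp":[0,-5,0],"roll":0,"gripper":170},{"dp":[0,-20,0],"roll":0,"gripper":170},{"dp":[0,-55,0],"roll":0,"gripper":170},{"dp":[0,-90,0],"roll":0,"gripper":170}]'
python3 -m crank '[{"dp":[0,0,-250],"roll":0,"gripper":170},{"dp":[0,0,-250],"roll":0,"gripper":170},{"dp":[0,0,-250],"roll":0,"gripper":170},{"dp":[0,0,-250],"roll":0,"gripper":170},{"dp":[0,0,-300],"roll":0,"gripper":170},{"dp":[0,0,-300],"roll":0,"gripper":170},{"dp":[0,0,-350],"roll":0,"gripper":170},{"dp":[0,0,-350],"roll":0,"gripper":170},{"dp":[0,0,-350],"roll":0,"gripper":170},{"dp":[0,0,-350],"roll":0,"gripper":170}]'
python3 - <<'E'
from h import *
p=eyes.capture('top');q=eyes.capture('side')
a=cv2.resize(p['color'][130:240,98:248,::-1],None,fx=5.3,fy=5.3,interpolation=cv2.INTER_CUBIC)
cv2.imwrite('pics/f.png',a)
g=p['color'].astype(int);m=((g.max(2)<190)&(cv2.cvtColor(p['color'],cv2.COLOR_RGB2HSV)[:,:,1]<75)).astype(np.uint8)
n,l,st,c=cv2.connectedComponentsWithStats(m)
for i in range(1,n):
    if 180<st[i,4]<600 and st[i,0]<260 and st[i,1]<240:
        ys,xs=np.where(l==i);W=np.array([ray(p,(x,y),88)[:2] for x,y in zip(xs,ys)]);mu=W.mean(0);u=np.linalg.svd(W-mu)[2][0];u*=np.sign(u[0]);t=(W-mu)@u
        L=np.array([[np.cos(-.311),np.sin(-.311)],[-np.sin(-.311),np.cos(-.311)]])@(mu+u*(t.max()-13)-[536.4,214.6])
        print(st[i],'tray-frame round c',L.round(1),'yaw rel',np.degrees(np.arctan2(u[1],u[0])+.311).round(1),'L',np.ptp(t).round(1))
E
```

```text
time_s: 13.02
eef_pos: [557.0, 284.5, 194.8]
ee_rot: [-0.698, 0.698, -0.113, 0.112]
force: [0.6, 0.1, 0.4]
grip_width: 0.335
time_s: 13.85
eef_pos: [446.8, -50.4, 194.8]
ee_rot: [-0.698, 0.698, -0.114, 0.114]
force: [-0.1, 0.3, -0.2]
grip_width: 0.335
[119 157  22  39 374] tray-frame round c [25.  72.8] yaw rel -0.2 L 76.0
[154 167  23  39 362] tray-frame round c [25.8  0.8] yaw rel -2.4 L 74.9
[191 179  22  39 356] tray-frame round c [ 24.6 -72.1] yaw rel -0.1 L 75.2
```

View pics/f.png

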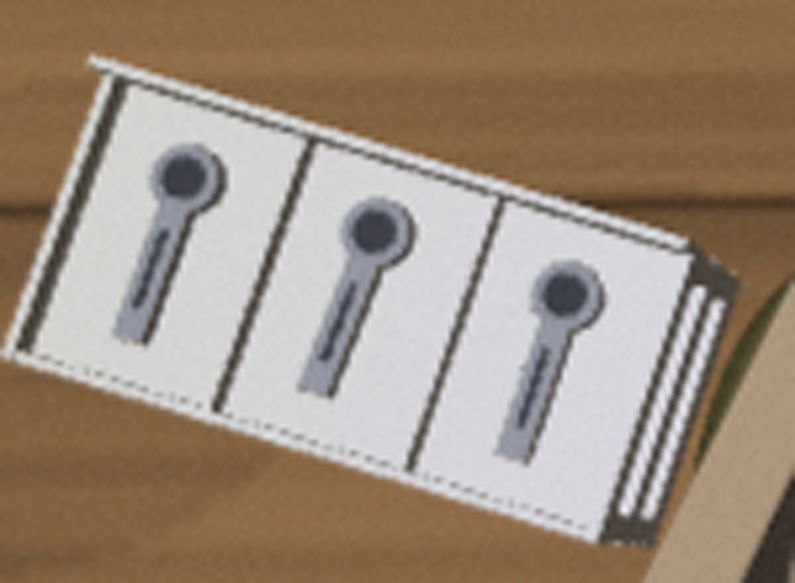

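All three slides lie flat: discs at (187,176), (377,229) and (565,294), all toward the back wall. The robot is clear.

```bash
python3 -c "
from rig import ctrl
print(ctrl.finish_job())"
```

```text
the job is handed in; nothing more can be done
None
```

Both steel slides with round ends are now in the tray's two empty compartments, round ends to the back wall. I handed the job in at about 14 s, with the gripper empty and clear of the tray.

- **Placement:** in the last top picture the round ends sit at tray x/y of 25.0/72.8 mm and 24.6/-72.1 mm. The targets were 24/73 and 24/-73. Both slides are straight to within about 0.2° of my fitted tray direction.
- **Middle slide:** slide_c is in the same place in the picture as before and was not touched. It lies about 2.4° off the fitted tray direction. I followed the tray, so the two new slides differ from it by about 2°.
- **Left alone:** I did not touch the brown look-alike or the straight steel slide.
- **Disagreements:** early network points from the side camera put the loose slides about 8 to 10 mm from where the top picture did. I used the top picture, and both grasps held at the bar's width. The highest contact force I read was about 6 N, when setting the first slide down. No check failed.

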